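# Find the full ink tin by its weight

## Robot

A 7-joint arm with a two-finger parallel gripper is mounted at the origin on a cart in front of the work surface, level with it; the furniture and walls round the work are solid. World frame = base frame: x ahead of the robot, y to its left, z up, the work surface at z = 0. Lengths are in m, angles in rad, forces in N, time in s.
With the tool pointing down it reaches from about 0.35 to 0.9 m from the base axis. Payload 8.1 kg.
Tool frame: the origin (TCP) lies on the centre line of the jaws, within the pads' length; the fingertips stand 17 mm ahead of it and the grasp point (between the pads) lies 2 mm behind it; z points along the fingers, y is the line along which they close (so a half turn about z gives the same grasp; the last joint's range is limited). The gripper opens to 85 mm and grips with 20 to 120 N. Pads are 22 mm wide; open, the fingers measure 114 mm over their backs; the gripper's body (76 mm by 85 mm) begins 54 mm behind the grasp point. The pads swing forward as they close: fully open they stand 13 mm farther back than shut.
Start: joints at [1.086, 0.434, 0.025, 1.573, -0.012, 1.134, -0.075], TCP at [0.233, -0.58, 0.248] pointing down, gripper open.
Joint ranges: [-2.62, 2.62], [-0.44, 2.09], [-1.27, 1.32], [0.08, 2.57], [-1.32, 4.46], [0.12, 2], [-2.74, 2.74]. Speed limits (rad/s): [2.22, 2.22, 3.01, 3.01, 3.14, 3.14, 3.14].

## Interface

Orientations are given as a rotation vector (axis times angle).
In Python, from station import manip gives the robot as it stands.
- The arm moves only by the tool apply_moves, never from a script. Its arguments are lists of equal length, an entry for each row: "offset": the shift along the tool's x, y, z in m, a list of three; "turn": the turn about the tool's z in rad; "grip": the opening, from 0 (shut) to 1 (fully open). In form: {"offset": [[dx, dy, dz], ...], "turn": [turn, ...], "grip": [grip, ...]}. A call has 1 to 20 rows; each row is the pose to reach, as a shift and turn from the pose commanded when the call began, along the tool's axes at that moment; what a row does not reach only later rows make up. A row lasts 1/10 s, in which the tool goes at most 50 mm and 8.59 degrees, less where a joint would pass 70% of its speed; a pose out of reach is approached as far as the arm can. A call with a gripper value outside its range is refused whole. The fingers move at their own pace and stop on an object; the grip force is fixed at half the most. Time passes only in rows, so rows that repeat a pose let the fingers close. It gives the time, the measured TCP pose, the force, the opening and the grip force at its end, in the units of the state.
- manip.observe(): the state, without advancing time (a new reading comes with each control period).
- manip.get_image(name): name is "scene" or "top"; returns (picture, depth): 400x640x3 uint8, red, green, blue; 400x640 float32, m along the optical axis (not along the pixel's ray), 0 where there is no reading.
- manip.camera_info(name): a dict with "fx", "fy", "cx", "cy" (pixels), "cam_to_world" (4x4, takes a point from camera to world coordinates). Camera axes: x right, y down, z forward; pixel columns grow to the right and rows downward; lengths in m; the calibration is good to about 2 mm. A picture is of the moment at which its call begins. camera_info takes no time and is no camera call.
- manip.close_job(): hands the job in; it is judged then, once.
The state is a dict: "time": time; "q": joint angles; "qvel": joint speeds; "joint_torque": joint torques, N m; "eef_pos": TCP position; "eef_rot": TCP orientation; "wrist_force": force on the tool from outside, world axes, zero at the start; "torque": the same for the moment, N m; "finger_gap": finger opening in m; "gripper_force": force on a finger pad.
Only numpy, scipy, OpenCV 4.12 (cv2) and the standard library are available. Lean on these libraries where they do the work, as an engineer would, in place of code of your own. Each camera call takes 0.05 s, during which the arm holds its last target. There are 200 camera calls.

## Task

One of the three look-alike ink tins in the wooden holder is full and two are part-used, and only their weight tells which. Draw each tin out forward from under the holder's notched top board and heft it; stand the two lighter tins upright in the shallow metal tray for topping up (set them down, do not drop or tip any tin), and leave the other things on the table alone. Finish while holding the heaviest tin up, upright and still in the gripper, with its base at least 15 cm above the table: do not put it down or let it go at the end.

Things in the scene. Friction and masses are not known exactly. Their poses are not given: they have to be found in the camera images.
- holder: fixed wooden ink holder. Base board 200 (x) by 297 mm (y), 12 mm thick; over its back half, from x = +5 to +100 mm, a top board, underside 82 and top 91 mm above the table, with three notches 40 mm wide, open to the front, centred at y = -95, 0, +95 mm, reaching back to x = 68 mm. Origin: centre of the underside, on the table; -x is the front, y left, z up
- holder_left_bay (a point): where the left tin stands (within 4 mm in x, 2 mm in y): on the base board, 12 mm above the table, at holder x = 50, y = +95 mm. The neck is in the notch, the whole cap above the top board (gap 3 mm), the body below it (gap 6 mm). It leaves only by sliding along -x of the holder, and can be lifted once its centre is past x = -25 mm, over the open front half of the base board
- holder_middle_bay (a point): the same for the middle tin, at holder x = 50, y = 0 mm. Partitions 10 mm thick stand midway between the bays under the top board
- holder_right_bay (a point): the same for the right tin, at holder x = 50, y = -95 mm
- tray: shallow empty aluminium tray, fixed to the table: 190 mm (its x) by 115 mm (its y), rim 18 mm high, walls and floor 4 mm thick, so 182 x 107 mm inside: room for two tins along its x, for example at x = -42 and +42 mm. Origin: centre of the underside, z up
- tin_a: one of three identical closed tins that differ only in weight: aluminium can 58 mm across (60 at its seams), shoulder at 64 mm, neck 28 mm across from 64 to 82 mm, fixed black screw cap 38 mm across from 82 to 110 mm (its top; grasp here). Full: 0.36 to 0.44 kg; part-used: 0.09 to 0.24 kg; which is full changes. Starts in any of the bays. Origin: centre of the underside, z up
- tin_b: one of three identical closed tins that differ only in weight: aluminium can 58 mm across (60 at its seams), shoulder at 64 mm, neck 28 mm across from 64 to 82 mm, fixed black screw cap 38 mm across from 82 to 110 mm (its top; grasp here). Full: 0.36 to 0.44 kg; part-used: 0.09 to 0.24 kg; which is full changes. Starts in any of the bays. Origin: centre of the underside, z up
- tin_c: one of three identical closed tins that differ only in weight: aluminium can 58 mm across (60 at its seams), shoulder at 64 mm, neck 28 mm across from 64 to 82 mm, fixed black screw cap 38 mm across from 82 to 110 mm (its top; grasp here). Full: 0.36 to 0.44 kg; part-used: 0.09 to 0.24 kg; which is full changes. Starts in any of the bays. Origin: centre of the underside, z up
- printing_block: little wooden printing block 45 x 70 x 22 mm, near the table's front edge; origin at the centre of its underside; a bystander, leave it alone
- sanding_block: sanding block 40 x 60 x 30 mm, at the right of the holder; origin at the centre of its underside; a bystander, leave it alone
- blue_tube: crimped paint tube with black cap, 32 x 114 x 27 mm, at the front left, before the tall open wooden paint box (fixed, keep clear of it); origin at the centre of its underside; a bystander, leave it alone
- red_brush: paint brush with dark red handle, 240 mm long, 10 mm thick, near the table's front edge; origin at the centre of its underside; a bystander, leave it alone
- block_eraser: eraser in a blue card sleeve, 23 x 45 x 13 mm, at the right; origin at the centre of its underside; a bystander, leave it alone

How it is judged:
On the way, in this order (a step that is already met when the one before it is completed fails the run):
1. all three tins have been drawn forward out of their bays (distance of each of tin_a, tin_b, tin_c from where it was at the start of the episode above 0.04 m), for 0.1 s.
2. the two lighter tins stand in the tray and the heaviest is held up ((((height (world z) of tin_a above 0.15 m and angle between tin_a's own z axis and vertical below 0.3 rad and contact force between tin_a and the fingers above 1 N and linear speed of tin_a below 0.05 m/s and contact force between tin_a and holder below 0.1 N and contact force between tin_a and tray below 0.1 N and contact force between tin_a and tin_b below 0.1 N and contact force between tin_a and tin_c below 0.1 N) and (x of tin_b in the frame of tray between -0.066 and 0.066 m and y of tin_b in the frame of tray between -0.03 and 0.03 m and z of tin_b in the frame of tray below 0.01 m and angle between tin_b's own z axis and vertical below 0.1 rad and contact force between tin_b and tray between 0.3 and 3 N and contact force between tin_b and the arm below 0.1 N and contact force between tin_b and the fingers below 0.1 N and linear speed of tin_b below 0.03 m/s) and (x of tin_c in the frame of tray between -0.066 and 0.066 m and y of tin_c in the frame of tray between -0.03 and 0.03 m and z of tin_c in the frame of tray below 0.01 m and angle between tin_c's own z axis and vertical below 0.1 rad and contact force between tin_c and tray between 0.3 and 3 N and contact force between tin_c and the arm below 0.1 N and contact force between tin_c and the fingers below 0.1 N and linear speed of tin_c below 0.03 m/s)) or ((height (world z) of tin_b above 0.15 m and angle between tin_b's own z axis and vertical below 0.3 rad and contact force between tin_b and the fingers above 1 N and linear speed of tin_b below 0.05 m/s and contact force between tin_b and holder below 0.1 N and contact force between tin_b and tray below 0.1 N and contact force between tin_b and tin_a below 0.1 N and contact force between tin_b and tin_c below 0.1 N) and (x of tin_a in the frame of tray between -0.066 and 0.066 m and y of tin_a in the frame of tray between -0.03 and 0.03 m and z of tin_a in the frame of tray below 0.01 m and angle between tin_a's own z axis and vertical below 0.1 rad and contact force between tin_a and tray between 0.3 and 3 N and contact force between tin_a and the arm below 0.1 N and contact force between tin_a and the fingers below 0.1 N and linear speed of tin_a below 0.03 m/s) and (x of tin_c in the frame of tray between -0.066 and 0.066 m and y of tin_c in the frame of tray between -0.03 and 0.03 m and z of tin_c in the frame of tray below 0.01 m and angle between tin_c's own z axis and vertical below 0.1 rad and contact force between tin_c and tray between 0.3 and 3 N and contact force between tin_c and the arm below 0.1 N and contact force between tin_c and the fingers below 0.1 N and linear speed of tin_c below 0.03 m/s)) or ((height (world z) of tin_c above 0.15 m and angle between tin_c's own z axis and vertical below 0.3 rad and contact force between tin_c and the fingers above 1 N and linear speed of tin_c below 0.05 m/s and contact force between tin_c and holder below 0.1 N and contact force between tin_c and tray below 0.1 N and contact force between tin_c and tin_a below 0.1 N and contact force between tin_c and tin_b below 0.1 N) and (x of tin_a in the frame of tray between -0.066 and 0.066 m and y of tin_a in the frame of tray between -0.03 and 0.03 m and z of tin_a in the frame of tray below 0.01 m and angle between tin_a's own z axis and vertical below 0.1 rad and contact force between tin_a and tray between 0.3 and 3 N and contact force between tin_a and the arm below 0.1 N and contact force between tin_a and the fingers below 0.1 N and linear speed of tin_a below 0.03 m/s) and (x of tin_b in the frame of tray between -0.066 and 0.066 m and y of tin_b in the frame of tray between -0.03 and 0.03 m and z of tin_b in the frame of tray below 0.01 m and angle between tin_b's own z axis and vertical below 0.1 rad and contact force between tin_b and tray between 0.3 and 3 N and contact force between tin_b and the arm below 0.1 N and contact force between tin_b and the fingers below 0.1 N and linear speed of tin_b below 0.03 m/s)))), for 0.2 s.
At the end, for the whole second after the job is handed in: Heaviest tin held by the fingers alone, base over 0.15 m up, within 0.3 rad of upright, slower than 0.05 m/s; the two lighter (under 3 N each on the tray) stand free, at rest on its floor, within 0.1 rad of upright, centres within 66 mm along, 30 mm across of its middle ((((height (world z) of tin_a above 0.15 m and angle between tin_a's own z axis and vertical below 0.3 rad and contact force between tin_a and the fingers above 1 N and linear speed of tin_a below 0.05 m/s and contact force between tin_a and holder below 0.1 N and contact force between tin_a and tray below 0.1 N and contact force between tin_a and tin_b below 0.1 N and contact force between tin_a and tin_c below 0.1 N) and (x of tin_b in the frame of tray between -0.066 and 0.066 m and y of tin_b in the frame of tray between -0.03 and 0.03 m and z of tin_b in the frame of tray below 0.01 m and angle between tin_b's own z axis and vertical below 0.1 rad and contact force between tin_b and tray between 0.3 and 3 N and contact force between tin_b and the arm below 0.1 N and contact force between tin_b and the fingers below 0.1 N and linear speed of tin_b below 0.03 m/s) and (x of tin_c in the frame of tray between -0.066 and 0.066 m and y of tin_c in the frame of tray between -0.03 and 0.03 m and z of tin_c in the frame of tray below 0.01 m and angle between tin_c's own z axis and vertical below 0.1 rad and contact force between tin_c and tray between 0.3 and 3 N and contact force between tin_c and the arm below 0.1 N and contact force between tin_c and the fingers below 0.1 N and linear speed of tin_c below 0.03 m/s)) or ((height (world z) of tin_b above 0.15 m and angle between tin_b's own z axis and vertical below 0.3 rad and contact force between tin_b and the fingers above 1 N and linear speed of tin_b below 0.05 m/s and contact force between tin_b and holder below 0.1 N and contact force between tin_b and tray below 0.1 N and contact force between tin_b and tin_a below 0.1 N and contact force between tin_b and tin_c below 0.1 N) and (x of tin_a in the frame of tray between -0.066 and 0.066 m and y of tin_a in the frame of tray between -0.03 and 0.03 m and z of tin_a in the frame of tray below 0.01 m and angle between tin_a's own z axis and vertical below 0.1 rad and contact force between tin_a and tray between 0.3 and 3 N and contact force between tin_a and the arm below 0.1 N and contact force between tin_a and the fingers below 0.1 N and linear speed of tin_a below 0.03 m/s) and (x of tin_c in the frame of tray between -0.066 and 0.066 m and y of tin_c in the frame of tray between -0.03 and 0.03 m and z of tin_c in the frame of tray below 0.01 m and angle between tin_c's own z axis and vertical below 0.1 rad and contact force between tin_c and tray between 0.3 and 3 N and contact force between tin_c and the arm below 0.1 N and contact force between tin_c and the fingers below 0.1 N and linear speed of tin_c below 0.03 m/s)) or ((height (world z) of tin_c above 0.15 m and angle between tin_c's own z axis and vertical below 0.3 rad and contact force between tin_c and the fingers above 1 N and linear speed of tin_c below 0.05 m/s and contact force between tin_c and holder below 0.1 N and contact force between tin_c and tray below 0.1 N and contact force between tin_c and tin_a below 0.1 N and contact force between tin_c and tin_b below 0.1 N) and (x of tin_a in the frame of tray between -0.066 and 0.066 m and y of tin_a in the frame of tray between -0.03 and 0.03 m and z of tin_a in the frame of tray below 0.01 m and angle between tin_a's own z axis and vertical below 0.1 rad and contact force between tin_a and tray between 0.3 and 3 N and contact force between tin_a and the arm below 0.1 N and contact force between tin_a and the fingers below 0.1 N and linear speed of tin_a below 0.03 m/s) and (x of tin_b in the frame of tray between -0.066 and 0.066 m and y of tin_b in the frame of tray between -0.03 and 0.03 m and z of tin_b in the frame of tray below 0.01 m and angle between tin_b's own z axis and vertical below 0.1 rad and contact force between tin_b and tray between 0.3 and 3 N and contact force between tin_b and the arm below 0.1 N and contact force between tin_b and the fingers below 0.1 N and linear speed of tin_b below 0.03 m/s)))); the arm keeps its last pose, push and grip.
It fails at once if a tin falls over (angle between any of tin_a, tin_b, tin_c's own z axis and vertical above 0.7 rad).
It fails at once if a tin is dropped (falls freely, more than about 18 mm) ((linear speed of tin_a above 0.6 m/s and contact force between tin_a and the fingers below 0.1 N) or (linear speed of tin_b above 0.6 m/s and contact force between tin_b and the fingers below 0.1 N) or (linear speed of tin_c above 0.6 m/s and contact force between tin_c and the fingers below 0.1 N)).
It fails at once if a bystander is pushed more than 3 cm (distance of any of printing_block, sanding_block, blue_tube, red_brush, block_eraser from where it was at the start of the episode above 0.03 m).
It also fails if it takes over 72 s, if anything falls off the work surface, if the arm or the gripper's body presses on something with over 40 N, if the wrist force passes 120 N, or if a joint passes its speed limit or range.

## Working session

There is one attempt and no reset: what is moved stays moved. The work goes in short steps, Python scripts to look and compute and a tool call to move; the robot and the scene stay as the last step left them, time stands still between calls to the robot, and variables do not carry over. Pictures are saved under pics/ and viewed, at most 10 in all, crops included, and the job is handed in when it is done.

Besides the shell and the picture viewer there is one more tool, called after "Emit:" as name(argument=value, ...), one argument or row to a line, values as JSON. apply_moves: Moves the arm, as the interface text tells. Its arguments: {"type":"object","properties":{"offset":{"type":"array","items":{"type":"array","items":{"type":"number"}}},"turn":{"type":"array","items":{"type":"number"}},"grip":{"type":"array","items":{"type":"number"}}},"required":["offset","turn","grip"]}

```bash
mkdir -p pics; python3 - <<'E'
from station import manip
import cv2,numpy as np,pickle
for n in("scene","top"):
    im,d=manip.get_image(n);c=manip.camera_info(n)
    cv2.imwrite(f"pics/{n}0.png",im[:,:,::-1]);pickle.dump((im,d,c),open(f"{n}0.pkl","wb"))
    print(n,c["fx"],c["cx"],np.round(c["cam_to_world"],3).tolist())
print(manip.observe())
E
```

```text
scene 403.782090689309 323.660496026449 [[-0.737, -0.402, 0.544, -0.146], [-0.676, 0.462, -0.574, 0.743], [-0.02, -0.79, -0.613, 0.871], [0.0, 0.0, 0.0, 1.0]]
top 479.6017292361885 321.153602334563 [[-0.013, -0.997, 0.074, 0.446], [-1.0, 0.013, -0.007, -0.017], [0.006, -0.074, -0.997, 1.437], [0.0, 0.0, 0.0, 1.0]]
{'time': 0.1, 'q': array([ 1.08639892,  0.43516712,  0.02498072,  1.57402379, -0.01159365,
        1.13400209, -0.07511017]), 'qvel': array([-0.00167474, -0.00115916,  0.00067533, -0.00204762,  0.00046406,
        0.00037294,  0.00066237]), 'joint_torque': array([ 3.14715930e-03, -6.71750379e+01,  1.02809105e+00, -3.16898882e+01,
        1.57586834e-02,  7.32444838e-03,  6.20846708e-05]), 'eef_pos': array([ 0.232651  , -0.57961104,  0.24758909]), 'eef_rot': array([-3.08317750e+00, -5.95696442e-01,  6.49069209e-04]), 'wrist_force': array([-0.11286045,  0.24554308,  0.36986342]), 'torque': array([ 0.01262191, -0.01129715,  0.02563007]), 'gripper_force': 0.0, 'finger_gap': 0.08530513980572578}
```

View pics/top0.png

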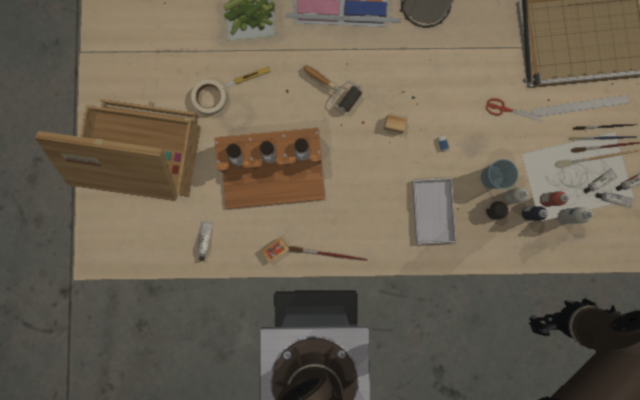

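View pics/scene0.png

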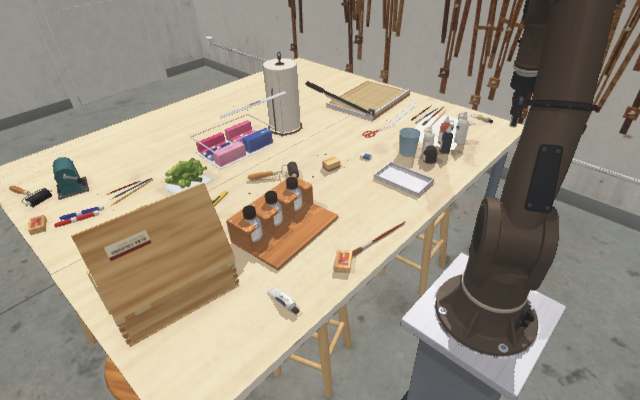

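The top view shows the holder at about (270,168), the caps near (235,153), (268,151) and (301,149), and the tray at about (433,211) with its long side along world x. Next I measure these from the depth.

```bash
cat > h.py <<'E'
import numpy as np,cv2,pickle
def cloud(d,c):
    v,u=np.mgrid[:d.shape[0],:d.shape[1]]
    p=np.stack([(u-c["cx"])/c["fx"]*d,(v-c["cy"])/c["fy"]*d,d,np.ones_like(d)],-1)
    return (p@np.array(c["cam_to_world"]).T)[...,:3]
E
python3 - <<'E'
from h import *
im,d,c=pickle.load(open("top0.pkl","rb"));P=cloud(d,c)
def blob(m):
    n,l,s,ce=cv2.connectedComponentsWithStats(m.astype(np.uint8))
    return [(s[i],l==i) for i in range(1,n) if s[i][4]>25]
roi=np.zeros(d.shape,bool);roi[120:215,205:335]=1
m=roi&(P[...,2]>.108)&(d>0)
for s,k in blob(m): 
    q=P[k];print("cap",s,q.mean(0).round(4),(q.max(0)+q.min(0))[:2]/2,q.ptp(0) if hasattr(q,'ptp') else np.ptp(q,0),q[:,2].max())
# board edges, base board
m=roi&(P[...,2]>.006)&(P[...,2]<.02);q=P[m]
r=cv2.minAreaRect(q[:,:2].astype(np.float32)*1000);print("base front",r,q[:,2].mean())
m2=roi&(P[...,2]>.080)&(P[...,2]<.1);q=P[m2]
print("top",cv2.minAreaRect(q[:,:2].astype(np.float32)*1000),q[:,2].mean())
m=roi&(P[...,2]>.006);q=P[m];print("all",cv2.minAreaRect(q[:,:2].astype(np.float32)*1000))
roi=np.zeros(d.shape,bool);roi[170:255,400:465]=1
m=roi&(P[...,2]>.009)&(P[...,2]<.03);q=P[m];print("tray",cv2.minAreaRect(q[:,:2].astype(np.float32)*1000),q[:,2].max(),len(q))
def at(u,v):print((u,v),P[v,u].round(3))
for a in [(223,208),(325,200),(433,211),(500,175),(505,195),(498,211),(395,124),(443,144),(275,250),(205,240),(365,259)]:at(*a)
s=cv2.resize(im[110:260,195:465],None,fx=2.9,fy=2.9,interpolation=cv2.INTER_CUBIC);cv2.imwrite("pics/crop1.png",s[:,:,::-1])
E
```

```text
cap [295 138  14  14 152] [0.6747 0.0277 0.1233] [0.67582399 0.02741286] [0.03684539 0.03648515 0.02352887] 0.1324108354950746
cap [260 141  14  14 154] [0.6683 0.1237 0.1232] [0.66823708 0.12439039] [0.03512879 0.03678267 0.02164061] 0.13045046079987666
cap [227 144  14  14 154] [0.6613 0.2156 0.1233] [0.66183788 0.21593071] [0.03619531 0.03515354 0.02405187] 0.13234440150667837
base front ((629.2904052734375, 127.86666870117188), (388.1402282714844, 284.1839294433594), 89.26406860351562) 0.013470061265722344
top ((670.1104125976562, 123.11248779296875), (96.2010726928711, 296.85943603515625), 4.790021896362305) 0.09279340590580225
all ((609.8242797851562, 128.36553955078125), (388.0471496582031, 323.90875244140625), 89.12203979492188)
tray ((495.41949462890625, -352.3643798828125), (174.90689086914062, 229.60531616210938), 89.57366943359375) 0.02693017183493862 782
(223, 208) [0.507 0.268 0.   ]
(325, 200) [ 0.527 -0.038  0.001]
(433, 211) [ 0.49  -0.36   0.006]
(500, 175) [ 0.596 -0.565  0.005]
(505, 195) [ 0.534 -0.574  0.015]
(498, 211) [ 0.486 -0.534  0.06 ]
(395, 124) [ 0.749 -0.248  0.032]
(443, 144) [ 0.691 -0.394  0.013]
(275, 250) [0.381 0.111 0.024]
(205, 240) [0.413 0.316 0.022]
(365, 259) [ 0.35  -0.154  0.006]
```

View pics/crop1.png

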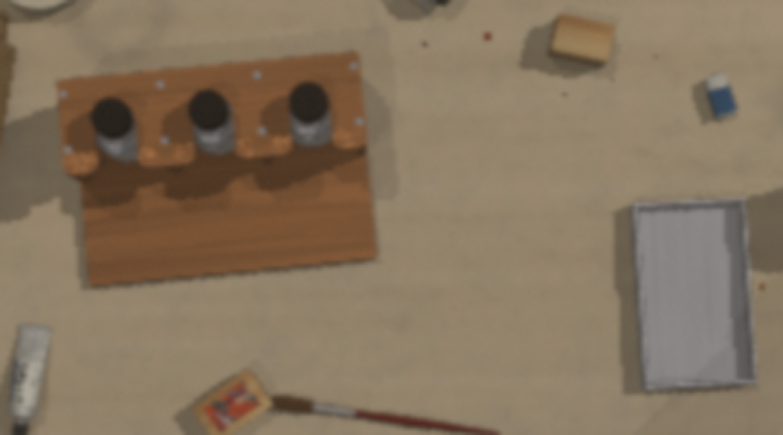

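The crop shows the caps at crop px (113,118), (209,110) and (309,103), and the tray rim corners at (633,203), (745,200), (756,383) and (646,391). I'll project these onto their known heights and check how close the paint box is.

```bash
cat >> h.py <<'E'
def ray(u,v,z,c):
    T=np.array(c["cam_to_world"]);r=T[:3,:3]@np.array([(u-c["cx"])/c["fx"],(v-c["cy"])/c["fy"],1])
    return T[:3,3]+r*(z-T[2,3])/r[2]
E
python3 - <<'E'
from h import *
im,d,c=pickle.load(open("top0.pkl","rb"));P=cloud(d,c)
f=lambda x,y,z:ray(195+x/2.9-.33,110+y/2.9-.33,z,c)[:2]
for n,(x,y) in zip("LMR",[(113,118),(209,110),(309,103)]):
    print(n,f(x,y,.122).round(4))
for k,(a,b) in zip("LMR",[(227,144),(260,141),(295,138)]):
    w=P[b-3:b+18,a-3:a+18].reshape(-1,3);w=w[(w[:,2]>.1195)&(w[:,2]<.126)];print(k,w.mean(0),((w.max(0)+w.min(0))/2)[:2],np.ptp(w,0)[:2])
t=np.array([f(*q,.018) for q in [(633,203),(745,200),(756,383),(646,391)]]);print("tray",t.round(3).tolist(),t.mean(0))
R=cv2.minAreaRect((t*1000).astype(np.float32));print(R)
b=np.array([f(*q,.012) for q in [(376,257),(90,286)]]);print("base front corners",b)
q=P[(P[...,2]>.03)&(d>0)&(P[...,1]>.245)&(P[...,0]>.45)&(P[...,0]<.85)];
for x in np.arange(.5,.82,.04):
    w=q[abs(q[:,0]-x)<.02]
    if len(w):print(round(x,2),"min y",w[:,1].min().round(3),"z",w[w[:,1]<.29][:,2].max() if (w[:,1]<.29).any() else None)
E
```

```text
L [0.661  0.2149]
M [0.6676 0.1234]
R [0.6732 0.0279]
L [0.6620683  0.21633274 0.12338573] [0.66188245 0.21659663] [0.03400278 0.03382169]
M [0.66858143 0.12430287 0.12314904] [0.66890515 0.12408479] [0.03379265 0.03617147]
R [0.67482269 0.02813883 0.1232479 ] [0.67537757 0.02850329] [0.03595253 0.03339918]
tray [[0.584, -0.3], [0.585, -0.415], [0.398, -0.42], [0.391, -0.308]] [ 0.4895609  -0.36081027]
((489.888427734375, -361.4970703125), (192.20494079589844, 115.20242309570312), 2.376189708709717)
base front corners [[ 0.53174168 -0.03551353]
 [ 0.50574829  0.25768945]]
0.54 min y 0.365 z None
0.58 min y 0.359 z None
0.62 min y 0.245 z 0.10071436446866189
0.66 min y 0.246 z 0.09962735768491937
0.7 min y 0.246 z 0.09996913992006928
0.74 min y 0.332 z None
0.78 min y 0.292 z None
```

Emit:
apply_moves(
  offset=[
    [0.636,-0.4,0.04],
    [0.636,-0.4,0.04],
    [0.636,-0.4,0.04],
    [0.636,-0.4,0.04],
    [0.636,-0.4,0.04],
    [0.636,-0.4,0.04],
    [0.636,-0.4,0.04],
    [0.636,-0.4,0.04],
    [0.636,-0.4,0.04],
    [0.636,-0.4,0.04],
    [0.636,-0.4,0.04],
    [0.636,-0.4,0.04],
    [0.636,-0.4,0.04],
    [0.636,-0.4,0.04],
    [0.636,-0.4,0.04],
    [0.636,-0.4,0.04],
    [0.636,-0.4,0.04],
    [0.636,-0.4,0.04],
    [0.636,-0.4,0.04],
    [0.636,-0.4,0.04],
  ],
  turn=[0.02,0.04,0.06,0.08,0.1,0.12,0.14,0.16,0.18,0.2,0.22,0.24,0.26,0.28,0.3,0.3,0.3,0.3,0.3,0.3],
  grip=[0.8,0.8,0.8,0.8,0.8,0.8,0.8,0.8,0.8,0.8,0.8,0.8,0.8,0.8,0.8,0.8,0.8,0.8,0.8,0.8],
)

```text
time: 2.1
eef_pos: [0.6738, 0.0265, 0.2086]
eef_rot: [3.138, 0.125, 0.0]
wrist_force: [0.9, -0.3, -0.0]
finger_gap: 0.0684
gripper_force: 0.0
```

Emit:
apply_moves(
  offset=[
    [0,-0.001,0.03],
    [0,-0.001,0.06],
    [0,-0.001,0.08],
    [0,-0.001,0.09],
    [0,-0.001,0.094],
    [0,-0.001,0.094],
    [0,-0.001,0.094],
    [0,-0.001,0.094],
    [0,-0.001,0.094],
    [0,-0.001,0.094],
    [0,-0.001,0.094],
    [0,-0.001,0.094],
  ],
  turn=[0,0,0,0,0,0,0,0,0,0,0,0],
  grip=[0.8,0.8,0.8,0.8,0.8,0.8,0.3,0.3,0.3,0.3,0.3,0.3],
)

```text
time: 3.3
eef_pos: [0.6749, 0.029, 0.1157]
eef_rot: [3.139, 0.128, 0.004]
wrist_force: [-0.6, -0.1, 5.8]
finger_gap: 0.0351
gripper_force: 59.6
```

Emit:
apply_moves(
  offset=[
    [0,0,-0.002],
    [-0.005,0,-0.003],
    [-0.015,0,-0.003],
    [-0.027,0,-0.003],
    [-0.04,0,-0.003],
    [-0.055,0,-0.003],
    [-0.07,0,-0.003],
    [-0.085,0,-0.003],
    [-0.095,0,-0.003],
    [-0.102,0,-0.003],
    [-0.105,0,-0.003],
    [-0.105,0,-0.008],
    [-0.105,0,-0.018],
    [-0.105,0,-0.03],
    [-0.105,0,-0.04],
    [-0.105,0,-0.045],
    [-0.105,0,-0.045],
    [-0.105,0,-0.045],
    [-0.105,0,-0.045],
    [-0.105,0,-0.045],
  ],
  turn=[0,0,0,0,0,0,0,0,0,0,0,0,0,0,0,0,0,0,0,0],
  grip=[0.3,0.3,0.3,0.3,0.3,0.3,0.3,0.3,0.3,0.3,0.3,0.3,0.3,0.3,0.3,0.3,0.3,0.3,0.3,0.3],
)

```text
time: 5.3
eef_pos: [0.569, 0.0205, 0.1588]
eef_rot: [3.139, 0.128, -0.001]
wrist_force: [-1.2, 0.6, -2.1]
finger_gap: 0.0353
gripper_force: 60.0
```

```bash
python3 - <<'E'
from station import manip
import cv2
im,d=manip.get_image("scene")
cv2.imwrite("pics/s1.png",cv2.resize(im[130:290,200:440],None,fx=2.5,fy=2.5)[:,:,::-1])
o=manip.observe();print(o["time"],o["wrist_force"],o["torque"],o["eef_pos"],o["finger_gap"])
E
```

```text
5.35 [-0.15377243  0.01374098 -1.32097271] [ 0.02019846 -0.03149576  0.07499127] [0.56907383 0.02050243 0.15888081] 0.03518182346928681
```

View pics/s1.png

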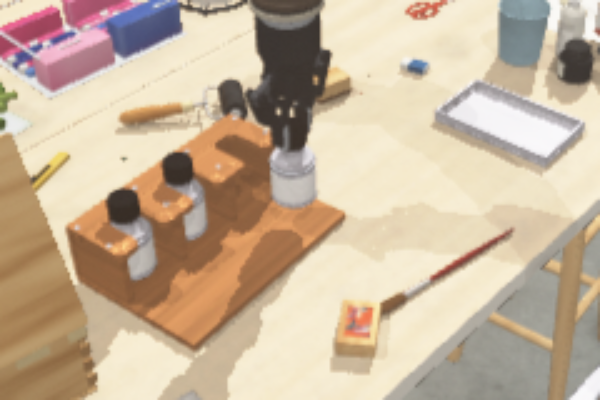

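Emit:
apply_moves(
  offset=[
    [0,0,-0.005],
    [-0.002,0.01,-0.012],
    [-0.005,0.03,-0.015],
    [-0.01,0.055,-0.015],
    [-0.016,0.085,-0.015],
    [-0.022,0.12,-0.015],
    [-0.028,0.155,-0.015],
    [-0.034,0.19,-0.015],
    [-0.04,0.225,-0.015],
    [-0.046,0.26,-0.015],
    [-0.052,0.295,-0.015],
    [-0.058,0.325,-0.015],
    [-0.063,0.35,-0.015],
    [-0.066,0.365,-0.015],
    [-0.068,0.372,-0.015],
    [-0.068,0.375,-0.015],
    [-0.068,0.375,-0.015],
    [-0.068,0.375,-0.015],
    [-0.068,0.375,-0.015],
    [-0.068,0.375,-0.015],
  ],
  turn=[0,0,0,0,0,0,0,0,0,0,0,0,0,0,0,0,0,0,0,0],
  grip=[0.3,0.3,0.3,0.3,0.3,0.3,0.3,0.3,0.3,0.3,0.3,0.3,0.3,0.3,0.3,0.3,0.3,0.3,0.3,0.3],
)

```text
time: 7.35
eef_pos: [0.5325, -0.3579, 0.1744]
eef_rot: [-3.139, -0.13, -0.0]
wrist_force: [0.4, 0.0, -1.7]
finger_gap: 0.0352
gripper_force: 60.1
```

```bash
python3 - <<'E'
from station import manip
import cv2
im,d=manip.get_image("scene")
o=manip.observe();print(o["time"],o["wrist_force"],o["eef_pos"],o["eef_rot"],o["finger_gap"])
E
```

```text
7.4 [-1.05978164  0.27397791 -1.96455563] [ 0.53245208 -0.35815518  0.17440325] [-3.13884205e+00 -1.29792875e-01 -2.01932359e-04] 0.035141689832330646
```

About 1.8 N, so this tin is light and goes in the tray.

Emit:
apply_moves(
  offset=[
    [0,0,0.01],
    [0,0,0.025],
    [0,0,0.04],
    [0,0,0.052],
    [0,0,0.058],
    [0,0,0.061],
    [0,0,0.063],
    [0,0,0.064],
    [0,0,0.065],
    [0,0,0.065],
    [0,0,0.065],
  ],
  turn=[0,0,0,0,0,0,0,0,0,0,0],
  grip=[0.3,0.3,0.3,0.3,0.3,0.3,0.3,0.3,0.3,0.3,0.3],
)

```text
time: 8.5
eef_pos: [0.5323, -0.3588, 0.1096]
eef_rot: [3.139, 0.128, 0.001]
wrist_force: [0.2, -0.3, -2.3]
finger_gap: 0.0347
gripper_force: 60.1
```

Emit:
apply_moves(
  offset=[
    [0,0,0.001],
    [0,0,0.0015],
    [0,0,0.002],
    [0,0,0.002],
    [0,0,0.002],
  ],
  turn=[0,0,0,0,0],
  grip=[0.3,0.3,0.3,0.3,0.3],
)

```text
time: 9.0
eef_pos: [0.5324, -0.3589, 0.1077]
eef_rot: [3.139, 0.128, 0.001]
wrist_force: [-2.1, 0.2, 4.6]
finger_gap: 0.0354
gripper_force: 60.8
```

Emit:
apply_moves(
  offset=[
    [0,0,0],
    [0,0,0],
    [0,0,0],
    [0,0,0],
    [0,0,-0.01],
    [0,0,-0.03],
    [0,0,-0.06],
    [0,0,-0.09],
    [0,0,-0.1],
    [0,0,-0.1],
    [0,0,-0.1],
  ],
  turn=[0,0,0,0,0,0,0,0,0,0,0],
  grip=[0.8,0.8,0.8,0.8,0.8,0.8,0.8,0.8,0.8,0.8,0.8],
)

```text
time: 10.1
eef_pos: [0.5318, -0.3585, 0.2067]
eef_rot: [-3.139, -0.128, 0.001]
wrist_force: [-0.2, -0.3, -0.4]
finger_gap: 0.0686
gripper_force: 0.0
```

Emit:
apply_moves(
  offset=[
    [0.015,-0.04,0],
    [0.03,-0.08,0],
    [0.045,-0.12,0],
    [0.06,-0.16,0],
    [0.075,-0.2,0],
    [0.09,-0.24,0],
    [0.105,-0.28,0],
    [0.12,-0.32,0],
    [0.135,-0.36,0],
    [0.15,-0.4,0],
    [0.16,-0.43,0],
    [0.17,-0.455,0],
    [0.175,-0.467,0],
    [0.175,-0.47,0],
    [0.175,-0.47,0],
    [0.175,-0.47,0],
  ],
  turn=[0,0,0,0,0,0,0,0,0,0,0,0,0,0,0,0],
  grip=[0.8,0.8,0.8,0.8,0.8,0.8,0.8,0.8,0.8,0.8,0.8,0.8,0.8,0.8,0.8,0.8],
)

```text
time: 11.7
eef_pos: [0.6681, 0.1216, 0.207]
eef_rot: [3.138, 0.125, -0.001]
wrist_force: [-0.0, 0.4, -0.5]
finger_gap: 0.0683
gripper_force: 0.0
```

```bash
python3 - <<'E'
from station import manip
import cv2
im,d=manip.get_image("top")
cv2.imwrite("pics/t1.png",cv2.resize(im[110:260,195:465],None,fx=2.9,fy=2.9)[:,:,::-1])
E
```

```text
(no output)
```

View pics/t1.png

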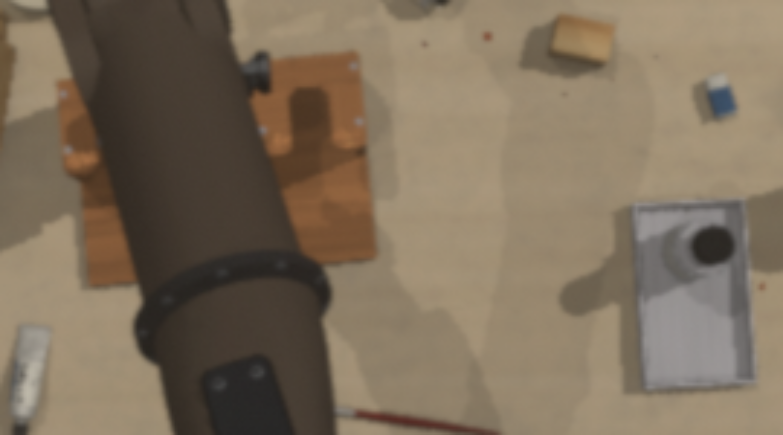

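The first tin stands upright in the tray's far half, cap at crop (712,244), and the right notch is empty. Now I grasp the middle tin.

Emit:
apply_moves(
  offset=[
    [0,-0.001,0.03],
    [0,-0.002,0.06],
    [0,-0.002,0.08],
    [0,-0.002,0.088],
    [0,-0.002,0.091],
    [0,-0.002,0.091],
    [0,-0.002,0.091],
    [0,-0.002,0.091],
    [0,-0.002,0.091],
    [0,-0.002,0.091],
    [0,-0.002,0.091],
    [0,-0.002,0.091],
  ],
  turn=[0,0,0,0,0,0,0,0,0,0,0,0],
  grip=[0.8,0.8,0.8,0.8,0.8,0.8,0.3,0.3,0.3,0.3,0.3,0.3],
)

```text
time: 12.95
eef_pos: [0.6689, 0.126, 0.1177]
eef_rot: [-3.139, -0.128, -0.004]
wrist_force: [-0.6, -0.7, 5.7]
finger_gap: 0.0348
gripper_force: 59.6
```

Emit:
apply_moves(
  offset=[
    [0,0,-0.002],
    [-0.005,0,-0.003],
    [-0.015,0,-0.003],
    [-0.027,0,-0.003],
    [-0.04,0,-0.003],
    [-0.055,0,-0.003],
    [-0.07,0,-0.003],
    [-0.085,0,-0.003],
    [-0.095,0,-0.003],
    [-0.102,0,-0.003],
    [-0.105,0,-0.003],
    [-0.105,0,-0.008],
    [-0.105,0,-0.018],
    [-0.105,0,-0.03],
    [-0.105,0,-0.04],
    [-0.105,0,-0.045],
    [-0.105,0,-0.045],
    [-0.105,0,-0.045],
    [-0.105,0,-0.045],
    [-0.105,0,-0.045],
  ],
  turn=[0,0,0,0,0,0,0,0,0,0,0,0,0,0,0,0,0,0,0,0],
  grip=[0.3,0.3,0.3,0.3,0.3,0.3,0.3,0.3,0.3,0.3,0.3,0.3,0.3,0.3,0.3,0.3,0.3,0.3,0.3,0.3],
)

```text
time: 14.95
eef_pos: [0.5631, 0.1173, 0.1608]
eef_rot: [3.139, 0.128, -0.001]
wrist_force: [0.3, 0.3, -1.4]
finger_gap: 0.0351
gripper_force: 59.9
```

```bash
python3 - <<'E'
from station import manip
for i in range(3):
    manip.get_image("top");o=manip.observe();print(o["time"],o["wrist_force"],o["eef_pos"],o["eef_rot"])
E
```

```text
15.0 [ 0.45311761  0.08425317 -1.4875308 ] [0.56317001 0.11729912 0.16084253] [ 3.13876109e+00  1.28358107e-01 -1.29463797e-03]
15.05 [-0.2852505   0.08092544 -0.70885145] [0.56321825 0.11732542 0.16093796] [ 3.13876936e+00  1.28436245e-01 -1.00220404e-03]
15.1 [-0.5651795   0.68788772 -0.72922596] [0.56326097 0.11735632 0.16101059] [ 3.13883622e+00  1.28412967e-01 -8.27317377e-04]
```

About 1.1 N, so this one is light too, which makes the left tin the full one. I carry this tin to the near tray slot, doing the x shift first to stay clear of tin one.

Emit:
apply_moves(
  offset=[
    [-0.005,0,-0.005],
    [-0.02,0.01,-0.015],
    [-0.04,0.03,-0.025],
    [-0.06,0.055,-0.03],
    [-0.08,0.085,-0.03],
    [-0.1,0.12,-0.03],
    [-0.12,0.155,-0.03],
    [-0.135,0.19,-0.03],
    [-0.145,0.225,-0.03],
    [-0.152,0.26,-0.03],
    [-0.154,0.295,-0.03],
    [-0.154,0.33,-0.03],
    [-0.154,0.365,-0.03],
    [-0.154,0.4,-0.03],
    [-0.154,0.43,-0.03],
    [-0.154,0.45,-0.03],
    [-0.154,0.462,-0.03],
    [-0.154,0.468,-0.03],
    [-0.154,0.468,-0.03],
    [-0.154,0.468,-0.03],
  ],
  turn=[0,0,0,0,0,0,0,0,0,0,0,0,0,0,0,0,0,0,0,0],
  grip=[0.3,0.3,0.3,0.3,0.3,0.3,0.3,0.3,0.3,0.3,0.3,0.3,0.3,0.3,0.3,0.3,0.3,0.3,0.3,0.3],
)

```text
time: 17.1
eef_pos: [0.4483, -0.3604, 0.1913]
eef_rot: [-3.138, -0.13, 0.0]
wrist_force: [0.2, 1.0, -0.9]
finger_gap: 0.0353
gripper_force: 59.9
```

```bash
python3 - <<'E'
from station import manip
for i in range(3):
    manip.get_image("top");o=manip.observe();print(o["time"],o["wrist_force"],o["eef_pos"],o["eef_rot"])
E
```

```text
17.15 [ 0.05980403  0.26730871 -1.80234672] [ 0.44837628 -0.36025642  0.19135972] [-3.13818252e+00 -1.30651199e-01 -7.50170930e-05]
17.2 [-0.1098129   0.10210377 -0.85456223] [ 0.44838755 -0.36036915  0.19140243] [-3.13833153e+00 -1.30707072e-01 -1.32304335e-04]
17.25 [-0.70314265  1.17754831 -1.01752111] [ 0.44837102 -0.36058698  0.19142312] [-3.13853806e+00 -1.30408663e-01 -2.15253605e-04]
```

Emit:
apply_moves(
  offset=[
    [0,0,0.01],
    [0,0,0.03],
    [0,0,0.05],
    [0,0,0.065],
    [0,0,0.073],
    [0,0,0.077],
    [0,0,0.079],
    [0,0,0.08],
    [0,0,0.08],
    [0,0,0.081],
    [0,0,0.0815],
    [0,0,0.0815],
  ],
  turn=[0,0,0,0,0,0,0,0,0,0,0,0],
  grip=[0.3,0.3,0.3,0.3,0.3,0.3,0.3,0.3,0.3,0.3,0.3,0.3],
)

```text
time: 18.45
eef_pos: [0.4481, -0.3616, 0.1099]
eef_rot: [3.139, 0.128, 0.0]
wrist_force: [0.0, 0.0, -0.9]
finger_gap: 0.0349
gripper_force: 60.0
```

Emit:
apply_moves(
  offset=[
    [0,0,0.0005],
    [0,0,0.001],
    [0,0,0.0015],
    [0,0,0.0015],
    [0,0,0.0015],
  ],
  turn=[0,0,0,0,0],
  grip=[0.3,0.3,0.3,0.3,0.3],
)

```text
time: 18.95
eef_pos: [0.4486, -0.362, 0.1096]
eef_rot: [3.138, 0.128, 0.002]
wrist_force: [-1.3, 1.5, 11.7]
finger_gap: 0.0354
gripper_force: 61.5
```

Emit:
apply_moves(
  offset=[
    [0,0,-0.001],
    [0,0,-0.001],
    [0,0,-0.001],
    [0,0,-0.001],
    [0,0,-0.001],
    [0,0,-0.01],
    [0,0,-0.03],
    [0,0,-0.06],
    [0,0,-0.09],
    [0,0,-0.1],
    [0,0,-0.1],
    [0,0,-0.1],
  ],
  turn=[0,0,0,0,0,0,0,0,0,0,0,0],
  grip=[0.3,0.8,0.8,0.8,0.8,0.8,0.8,0.8,0.8,0.8,0.8,0.8],
)

```text
time: 20.15
eef_pos: [0.4478, -0.3613, 0.2077]
eef_rot: [-3.139, -0.128, 0.001]
wrist_force: [0.2, 0.6, -0.2]
finger_gap: 0.0684
gripper_force: 0.0
```

Emit:
apply_moves(
  offset=[
    [0.02,-0.04,0],
    [0.04,-0.085,0],
    [0.06,-0.13,0],
    [0.08,-0.175,0],
    [0.1,-0.22,0],
    [0.12,-0.265,0],
    [0.14,-0.31,0],
    [0.16,-0.35,0],
    [0.18,-0.39,0],
    [0.2,-0.425,0],
    [0.215,-0.45,0],
    [0.225,-0.46,0],
    [0.225,-0.46,0],
  ],
  turn=[0,0,0,0,0,0,0,0,0,0,0,0,0],
  grip=[0.8,0.8,0.8,0.8,0.8,0.8,0.8,0.8,0.8,0.8,0.8,0.8,0.8],
)

```text
time: 21.45
eef_pos: [0.6348, 0.1167, 0.2066]
eef_rot: [-3.139, -0.132, 0.003]
wrist_force: [0.5, 0.4, -0.6]
finger_gap: 0.0683
gripper_force: 0.0
```

```bash
python3 - <<'E'
from h import *
from station import manip
im,d,c=pickle.load(open("top0.pkl","rb"));P=cloud(d,c)
q=P[(P[...,2]>.03)&(d>0)&(P[...,1]>.275)]
for x in np.arange(.54,.82,.04):
    w=q[abs(q[:,0]-x)<.02];i=np.argsort(w[:,1])[:4];print(round(x,2),w[i,1:].round(3).tolist())
im,d=manip.get_image("top");P=cloud(d,c)
# tray tins
w=P[150:260,395:470].reshape(-1,3);w=w[(w[:,2]>.109)&(w[:,2]<.12)]
for s in (w[:,0]>.49,w[:,0]<=.49):print(w[s].mean(0),np.ptp(w[s],0))
s=manip.get_image("scene")[0][110:270,220:480]
cv2.imwrite("pics/s2.png",cv2.resize(s,None,fx=2.8,fy=2.8)[:,:,::-1])
E
```

```text
0.54 [[0.365, 0.185], [0.365, 0.201], [0.365, 0.082], [0.365, 0.06]]
0.58 [[0.359, 0.085], [0.359, 0.246], [0.359, 0.254], [0.359, 0.238]]
0.62 [[0.351, 0.093], [0.352, 0.057], [0.353, 0.306], [0.353, 0.067]]
0.66 [[0.347, 0.036], [0.347, 0.08], [0.347, 0.058], [0.347, 0.079]]
0.7 [[0.339, 0.108], [0.34, 0.075], [0.34, 0.106], [0.34, 0.073]]
0.74 [[0.332, 0.036], [0.333, 0.058], [0.333, 0.079], [0.333, 0.101]]
0.78 [[0.292, 0.03], [0.319, 0.031], [0.325, 0.031], [0.339, 0.056]]
[ 0.53333005 -0.35794138  0.11546096] [0.03372924 0.03647179 0.0105784 ]
[ 0.44926854 -0.36172555  0.11574261] [0.03595294 0.03563553 0.01061842]
```

View pics/s2.png

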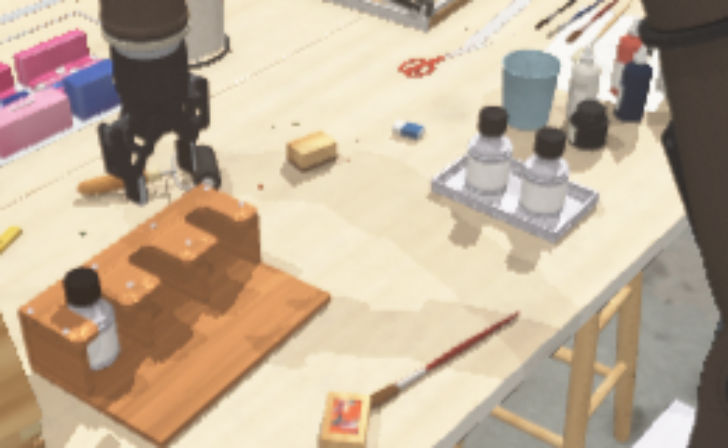

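Both tins stand upright in the tray with caps at crop (492,120) and (549,142), the last tin is in the left bay, and the paint box is clear (y > 0.34). On to the left tin.

Emit:
apply_moves(
  offset=[
    [0.01,-0.03,0],
    [0.025,-0.065,0],
    [0.033,-0.09,0],
    [0.035,-0.098,0],
    [0.035,-0.098,0],
    [0.035,-0.098,0.03],
    [0.035,-0.098,0.06],
    [0.035,-0.098,0.08],
    [0.035,-0.098,0.089],
    [0.035,-0.098,0.091],
    [0.035,-0.098,0.091],
    [0.035,-0.098,0.091],
  ],
  turn=[0,0,0,0,0,0,0,0,0,0,0,0],
  grip=[0.8,0.8,0.8,0.8,0.8,0.8,0.8,0.8,0.8,0.8,0.8,0.8],
)

```text
time: 22.75
eef_pos: [0.6626, 0.2155, 0.1188]
eef_rot: [-3.139, -0.127, -0.003]
wrist_force: [0.3, -0.2, -0.1]
finger_gap: 0.0686
gripper_force: 0.0
```

Emit:
apply_moves(
  offset=[
    [0,-0.001,0.002],
    [0,-0.001,0.002],
    [0,-0.001,0.002],
    [0,-0.001,0.002],
    [0,-0.001,0.002],
    [0,-0.001,0.002],
    [0,-0.001,0.002],
  ],
  turn=[0,0,0,0,0,0,0],
  grip=[0.8,0.3,0.3,0.3,0.3,0.3,0.3],
)

```text
time: 23.45
eef_pos: [0.6619, 0.2172, 0.1159]
eef_rot: [-3.138, -0.129, -0.001]
wrist_force: [-0.3, 1.3, 5.0]
finger_gap: 0.035
gripper_force: 60.2
```

Emit:
apply_moves(
  offset=[
    [0,0,-0.002],
    [-0.005,0,-0.003],
    [-0.015,0,-0.003],
    [-0.027,0,-0.003],
    [-0.04,0,-0.003],
    [-0.055,0,-0.003],
    [-0.07,0,-0.003],
    [-0.085,0,-0.003],
    [-0.095,0,-0.003],
    [-0.102,0,-0.003],
    [-0.105,0,-0.003],
    [-0.105,0,-0.008],
    [-0.105,0,-0.018],
    [-0.105,0,-0.03],
    [-0.105,0,-0.04],
    [-0.105,0,-0.045],
    [-0.105,0,-0.045],
    [-0.105,0,-0.045],
    [-0.105,0,-0.045],
    [-0.105,0,-0.045],
  ],
  turn=[0,0,0,0,0,0,0,0,0,0,0,0,0,0,0,0,0,0,0,0],
  grip=[0.3,0.3,0.3,0.3,0.3,0.3,0.3,0.3,0.3,0.3,0.3,0.3,0.3,0.3,0.3,0.3,0.3,0.3,0.3,0.3],
)

```text
time: 25.45
eef_pos: [0.5567, 0.208, 0.1598]
eef_rot: [3.139, 0.128, -0.001]
wrist_force: [0.4, 0.8, -4.1]
finger_gap: 0.0351
gripper_force: 60.3
```

4.1 N confirms this is the full tin. Lifting it high.

Emit:
apply_moves(
  offset=[
    [0,0,-0.005],
    [0,0,-0.015],
    [0,0,-0.03],
    [0,0,-0.05],
    [0,0,-0.07],
    [0,0,-0.09],
    [0,0,-0.11],
    [0,0,-0.125],
    [0,0,-0.135],
    [0,0,-0.14],
    [0,0,-0.14],
    [0,0,-0.14],
    [0,0,-0.14],
    [0,0,-0.14],
    [0,0,-0.14],
    [0,0,-0.14],
    [0,0,-0.14],
    [0,0,-0.14],
    [0,0,-0.14],
    [0,0,-0.14],
  ],
  turn=[0,0,0,0,0,0,0,0,0,0,0,0,0,0,0,0,0,0,0,0],
  grip=[0.3,0.3,0.3,0.3,0.3,0.3,0.3,0.3,0.3,0.3,0.3,0.3,0.3,0.3,0.3,0.3,0.3,0.3,0.3,0.3],
)

```text
time: 27.45
eef_pos: [0.557, 0.2081, 0.3003]
eef_rot: [3.139, 0.128, 0.0]
wrist_force: [-0.4, -0.2, -4.3]
finger_gap: 0.0354
gripper_force: 60.3
```

```bash
python3 - <<'E'
from station import manip
import cv2
s=manip.get_image("scene")[0][60:280,150:480]
cv2.imwrite("pics/s3.png",cv2.resize(s,None,fx=2.3,fy=2.3)[:,:,::-1])
for i in range(3):
    manip.get_image("top");o=manip.observe();print(o["time"],o["wrist_force"],o["eef_pos"],o["finger_gap"])
E
```

```text
27.55 [-0.03281382  1.35032696 -4.18524231] [0.55699192 0.20818831 0.30031896] 0.03541775343199506
27.6 [ 0.1555085  -0.93608649 -4.88008444] [0.55697565 0.20814521 0.3002818 ] 0.03559344992112897
27.65 [ 0.49197086  0.46216985 -4.50157383] [0.55698721 0.2081448  0.30030971] 0.034915322897744516
```

View pics/s3.png

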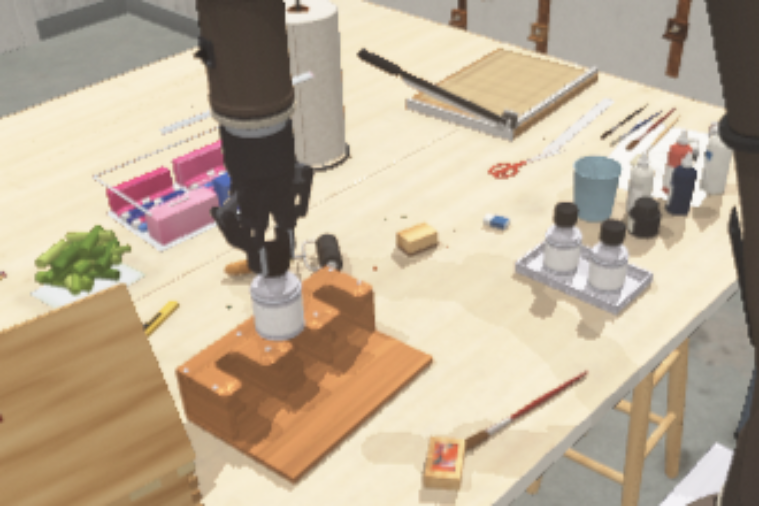

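The heaviest tin is held upright at crop (278,305), its base about 0.19 m up. The two light tins stand in the tray at (563,245) and (608,262), and the other things are where they were. Handing in.

```bash
python3 -c "
from station import manip
print(manip.close_job())"
```

```text
the job is handed in; nothing more can be done
None
```

I handed the job in at about 28 s, with the two lighter tins (about 1.8 N and 1.1 N) standing upright in the tray and the heaviest (about 4.4 N, from the left bay) held upright and still, its base about 0.19 m above the table; no verdict came back.

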